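# Take the shoe last off the jack and show its toe to the inspection camera

### The job

Swing the hold-down arm of the jack about a quarter turn aside, well clear of the shoe last, then lift the last straight up off its pin and hold it up in front of the inspection camera: sole side still on top, the toe pointing straight into the lens along the camera's line of sight (which looks down at a slant), with the toe tip 10 cm from the lens. Finish while still holding it there, still and clear of everything else; do not touch the camera, and leave the small last, the tape roll and the tumbler where they are.

Things in the scene. Friction and masses are not known exactly. Their poses are not given: they have to be found in the camera images.
- last: Wooden child's shoe last, about 0.3 kg, sole-up on the jack's pin. Origin: underside, at the mouth of its 15 mm square, 40 mm deep pin hole. x to the toe, z up out of the tan sole. Heel back x = -55 mm, toe tip x = 105, sole z = 60. From x = -33 to 28 a block with straight sides 44 mm wide (y), 60 high: grip here from above (balance about x = 10). Forepart 58 wide, underside 29 to 45 up.
- last_toe (a point): The toe tip of the last, at its front end on the centre line, 12 mm under the sole face (last frame 105, 0, 48 mm). Axes as the last's.
- jack: Fixed bench jack: grey base plate 250 x 80 x 12 mm (x from -65 to 185), a steel shoulder plate (64 x 36 mm, top z = 60) on which the last rests, a 12 mm pin standing 26 mm above it. Origin on the bench under the pin; x points along the last to its toe. The hold-down arm's 20 mm post is at x = 145 mm, 127 mm high. The seated last has its sole at z = 120 mm.
- jack_seat (a point): Point on the jack's shoulder at the foot of the pin, where the last's origin sits. Axes as the jack's.
- hold_down (a joint): Angle of the hold-down arm about its upright hinge, rad: 0 = over the toe, pointing straight back to the pin (jack's -x); grows as the arm swings to the jack's +y (left) side, stop at 1.75. Clear of the last from 1.0. Stiff with friction (about 1 N at the knob); stays where it is left.
- hold_down_hinge (a point): Point on the hold-down arm's hinge axis at mid-thickness of the arm, 132 mm above the bench (the knob's foot is 5 mm higher, its top 45 mm higher). Axes as the jack's.
- hold_down_knob (a point): On the axis of the upright black knob (16 mm thick, 40 mm tall, this point mid-height) at the free end of the hold-down arm, 75 mm from the hinge axis. The steel arm right below it is 20 mm wide, 10 mm thick, ends 10 mm past the knob; its rubber foot hovers 2 to 3 mm over the sole. Push the knob sideways or pinch it from above. x points to the hinge.
- camera: Inspection camera fixed to the bench: steel disc foot (110 mm across), 16 mm column and a white camera head 60 x 50 x 44 mm whose tilt axis is 340 mm above the bench. Not to be touched. Origin: on the bench under the line of sight, 170 mm in front of the column; the lens looks to its -x, the column is at x = 170 mm.
- lens (a point): Centre of the lens front face, 48 mm in front of the head's stiff tilt axis. Own -x is the line of sight, which looks 0.2 to 0.55 rad down from level; +x points back into the camera and slants up; y is level.
- focus (a point): Point on the line of sight 100 mm in front of the lens, where the toe tip belongs. Axes as the lens's: the last's x should lie along +x here and its y along y.
- small_last: Bystander: small light wooden last, 120 mm long, 44 mm wide, 45 mm high, lying sole-down on the bench. Origin on its underside.
- tape: Bystander: pale tape roll lying flat, 84 mm across, 24 mm high. Origin at the centre of its underside.
- tumbler: Bystander: empty plastic tumbler, upright, 72 mm across, 110 mm high. Origin at the centre of its underside.

How it is judged:
By the outcome, as a careful person would: the job done as asked, in the order asked, and still so for the second after the job is handed in, while the arm keeps its last pose, push and grip.
It also fails if it takes over 51 s, if anything falls off the work surface, if the arm or the gripper's body presses on something with over 40 N, if the wrist force passes 120 N, or if a joint passes its speed limit or range.

### The arm

A 6-joint arm with a two-finger parallel gripper is mounted at the origin on the work surface. World frame = base frame: x ahead of the robot, y to its left, z up, the work surface at z = 0. Lengths are in mm, angles in rad, forces in N, time in s.
With the tool pointing down it reaches from about 275 to 825 mm from the base axis. Payload 5.2 kg.
Tool frame: the origin (TCP) lies at the very end of the fingers, on their centre line; the grasp point (between the pads) lies 19 mm behind it; z points along the fingers, y is the direction in which the jaws open and shut (so a half turn about z gives the same grasp; the last joint's range is limited). The gripper opens to 93 mm and grips with 3 to 60 N. Pads are 15 mm wide; open, the fingers measure 128 mm over their backs; the gripper's body (75 mm by 188 mm) begins 65 mm behind the grasp point.
Start: joints at [-1.546, 0.259, 1.535, -0, 1.348, -0.203], TCP at [124.23, -535.791, 218.653] pointing down, gripper open.
Joint ranges: [-3.14, 3.14], [-0.91, 2.08], [0.19, 2.58], [-1.22, 4.36], [0.22, 2.71], [-3.12, 3.12]. Speed limits (rad/s): [2.57, 2.57, 3.14, 3.14, 3.14, 3.14].

### API

Orientations are given as [roll, pitch, yaw] about the fixed x, y, z axes, in that order (R = Rz(yaw) Ry(pitch) Rx(roll)).
In Python, from bench import robot gives the robot as it stands. The module is installed in compiled form; this text tells all that it offers. Calls block until the motion is done:
- robot.move_ptp(position, orientation): joint-space move of the TCP to a pose.
- robot.move_linear(position, ori=None, speed=150, f_stop=None): straight line of the TCP; ori=None keeps the orientation; speed is the mean speed in mm/s. With f_stop (N) it stops when the force on the tool has changed by that much, and returns True; else False.
- robot.move_j(angles): joint-space move.
- robot.move_gripper(opening): opening from 0.0 (shut) to 1.0 (fully open); the grip force is fixed at half the most; returns when the fingers have stopped.
- robot.sleep(seconds).
- robot.inverse_kinematics(position, orientation): joint angles nearest the present ones, or None.
- robot.get_image(name): name is "scene" or "top" or "wrist"; returns a dict with "img" (400x640x3 uint8, blue, green, red), "fovy" (degrees; the focal length in pixels is half the picture's height over the tangent of half this angle, whatever the lens; pixels are square), "cx", "cy" (the principal point, pixels), "k1" (the pictures are not rectified: a ray, as slopes to the right and down, at radius r is drawn at 1 + k1 r^2 times it, then the intrinsics apply), "eye" and "orientation" of the camera in the world. Camera axes: x right, y down, z forward; pixel columns grow to the right and rows downward; lengths in mm; the calibration is good to about 2 mm. A picture is of the moment at which its call begins. There is no depth.
A pose or a line that the arm cannot do raises robot.MotionError and nothing moves.
- robot.hand_in(): hands the job in, once; it reports no verdict.
Readings, each from a call of its own:
- robot.current_t(): time.
- robot.current_qpos(): joint angles.
- robot.current_joint_vel(): joint speeds.
- robot.current_joint_efforts(): joint torques, N m.
- robot.current_tcp_pos(): TCP position.
- robot.current_eef_rot(): TCP orientation.
- robot.current_contact_force(): force on the tool from outside, world axes, zero at the start.
- robot.current_ft_torque(): the same for the moment, N m.
- robot.current_gripper_width(): opening from 0.0 (shut) to 1.0 (fully open).
Only numpy, scipy, OpenCV 4.12 (cv2) and the standard library are available. Lean on these libraries where they do the work, as an engineer would, in place of code of your own. Each camera call takes 0.05 s, during which the arm holds its last target. There are 200 camera calls.

## Working session

There is one attempt and no reset: what is moved stays moved. The work goes in short steps, each a Python script; the robot and the scene stay as the last script left them, time stands still between calls to the robot, and variables do not carry over. Pictures are saved under pics/ and viewed, about 8 in all and at most 12, crops included, and the job is handed in when it is done.

```bash
mkdir -p pics; cat > h.py <<'E'
import numpy as np, cv2, json
from scipy.spatial.transform import Rotation as R
from bench import robot
def snap(n,tag):
    d=robot.get_image(n); cv2.imwrite(f'pics/{tag}.png',d['img'])
    np.savez(f'pics/{tag}.npz',**{k:np.array(v) for k,v in d.items()}); return d
def load(tag): return dict(np.load(f'pics/{tag}.npz'))
def cam(d):
    f=200/np.tan(np.radians(float(d['fovy']))/2)
    o=np.array(d['orientation'],float)
    M=R.from_euler('xyz',o).as_matrix() if o.shape==(3,) else o
    return f,M,np.array(d['eye'],float)
def ray(d,uv):
    f,M,e=cam(d); uv=np.atleast_2d(np.array(uv,float))
    s=np.c_[(uv[:,0]-d['cx'])/f,(uv[:,1]-d['cy'])/f]; q=s.copy()
    for _ in range(30): q=s/(1+float(d['k1'])*(q**2).sum(1,keepdims=True))
    v=np.c_[q,np.ones(len(q))]@M.T
    return e,v/np.linalg.norm(v,axis=1,keepdims=True)
def onz(d,uv,z):
    e,v=ray(d,uv); return e+v*((z-e[2])/v[:,2])[:,None]
def proj(d,P):
    f,M,e=cam(d); c=(np.atleast_2d(P)-e)@M; s=c[:,:2]/c[:,2:]
    s=s*(1+float(d['k1'])*(s**2).sum(1,keepdims=True)); return s*f+[float(d['cx']),float(d['cy'])]
def tri(a,ua,b,ub):
    ea,va=ray(a,ua); eb,vb=ray(b,ub); out=[]
    for p,q in zip(va,vb):
        t=np.linalg.lstsq(np.c_[p,-q],eb-ea,rcond=None)[0]
        A=ea+t[0]*p;B=eb+t[1]*q; out.append([*((A+B)/2),np.linalg.norm(A-B)])
    return np.array(out)
E
python3 - <<'E'
from h import *
for n in('scene','top','wrist'):
    d=snap(n,n+'0'); print(n,{k:np.round(v,4).tolist() if k!='img' else 0 for k,v in d.items()})
print(robot.current_t())
E
```

```text
scene {'img': 0, 'fovy': 42.1614, 'cx': 311.0646, 'cy': 202.0073, 'k1': -0.0271, 'eye': [1211.2838, 474.5839, 1116.3481], 'orientation': [-2.3726, 0.0112, 2.2819]}
top {'img': 0, 'fovy': 55.6501, 'cx': 313.8084, 'cy': 195.8351, 'k1': -0.0556, 'eye': [393.8436, -89.2469, 1071.5193], 'orientation': [-2.9591, 0.0169, -1.5729]}
wrist {'img': 0, 'fovy': 64.1778, 'cx': 320.8064, 'cy': 201.8245, 'k1': -0.0244, 'eye': [190.869, -520.9342, 383.7111], 'orientation': [2.8909, 0.002, -1.3428]}
0.15
```

View pics/scene0.png

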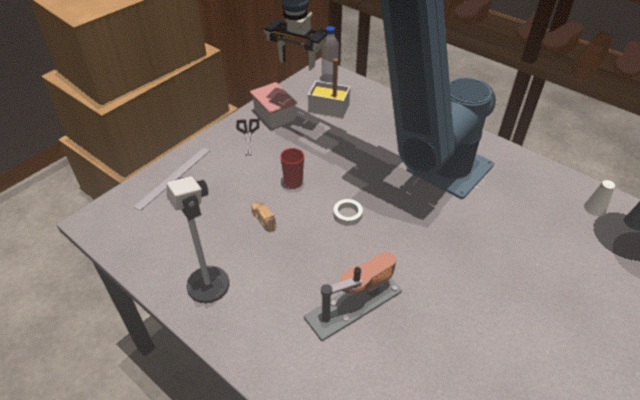

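View pics/top0.png

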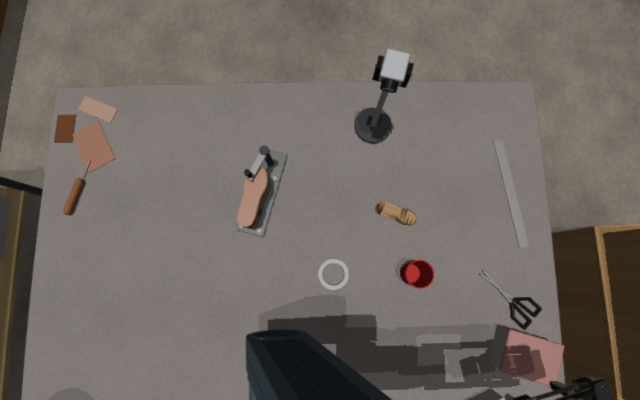

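The scene view shows the inspection camera at (187,190), foot at (208,284), and the jack with its last at (350,290). The top view shows the jack at (262,195), with the toe end up towards (265,155), and the camera head at (395,65). I'll take enlarged crops of both.

```bash
python3 - <<'E'
from h import *
s=cv2.imread('pics/scene0.png');t=cv2.imread('pics/top0.png')
def c(i,x,y,w,h): return cv2.resize(i[y:y+h,x:x+w],(400,300),interpolation=cv2.INTER_CUBIC)
# each 80x60 (x5) or 100x75 (x4)
o=np.vstack([np.hstack([c(s,155,165,80,60),c(s,300,245,108,81)]),np.hstack([c(t,345,40,80,60),c(t,210,145,120,90)])])
cv2.imwrite('pics/crop1.png',o)
# foot disc & column base
E
```

```text
(no output)
```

View pics/crop1.png

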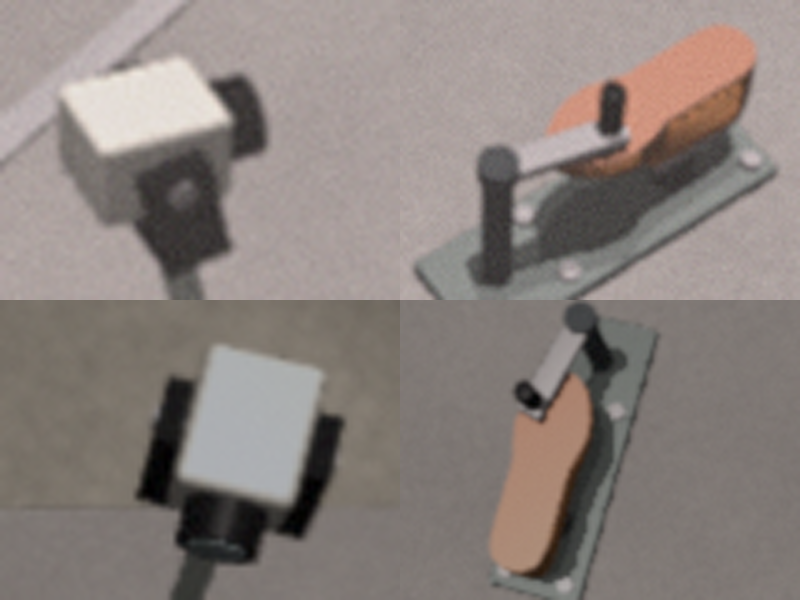

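```bash
python3 - <<'E'
from h import *
s=load('scene0');t=load('top0')
# jack plate corners in top: crop scale 120/400=.3, offset 210,145 ; crop row offset 300
c=lambda x,y:(210+(x-400)*.3,145+(y-300)*.3)
print('plate',onz(t,[c(657,330),c(578,600),c(490,582)],12).round(1))
sc=lambda x,y:(300+(x-400)*.27,245+y*.27)
print('plate scene',onz(s,[sc(415,268),sc(778,172)],12).round(1))
print('knob top',tri(t,[c(528,392)],s,[sc(613,88)]).round(1))
print('post top',onz(t,[c(580,318)],127).round(1),onz(s,[sc(498,162)],127).round(1))
print('foot',onz(t,[(373,125)],5),onz(s,[(208,284)],5))
ct=lambda x,y:(345+x*.2,40+(y-300)*.2); cs=lambda x,y:(155+x*.2,165+y*.2)
print('head top corners',tri(t,[ct(215,348),ct(325,372),ct(292,503),ct(182,485)],s,[cs(105,150),cs(62,92),cs(185,60),cs(230,122)]).round(1))
print('lens',tri(t,[ct(215,550)],s,[cs(250,115)]).round(1))
for n,p,z in(('tape',(333,274),24),('tumbler',(418,272),110),('small',(397,213),30)): print(n,onz(t,[p],z).round(0))
M=R.from_euler('xyz',robot.current_eef_rot()); print(robot.current_eef_rot())
w=load('wrist0'); print('cam in tool',M.inv().apply(w['eye']-np.array(robot.current_tcp_pos())),(M.inv()*R.from_euler('xyz',w['orientation'])).as_matrix().round(3))
E
```

```text
plate [[713.6   5.7  12. ]
 [478.6  69.7  12. ]
 [493.9 144.7  12. ]]
plate scene [[717.5  10.2  12. ]
 [500.  150.1  12. ]]
knob top [[618.   86.4 173.2   1.5]]
post top [[689.2  55.8 127. ]] [[679.4  48.1 127. ]]
foot [[ 803.52903566 -247.6847684     5.        ]] [[ 801.46702307 -248.17025265    5.        ]]
head top corners [[ 8.296e+02 -2.311e+02  3.653e+02  6.000e-01]
 [ 8.187e+02 -2.753e+02  3.636e+02  1.700e+00]
 [ 7.658e+02 -2.612e+02  3.524e+02  1.600e+00]
 [ 7.765e+02 -2.180e+02  3.496e+02  1.200e+00]]
lens [[ 7.567e+02 -2.337e+02  3.294e+02  3.000e-01]]
tape [[ 371. -124.   24.]]
tumbler [[ 377. -333.  110.]]
small [[ 537. -302.   30.]]
[-3.14021362e+00 -2.82031152e-04  2.27797653e-01]
cam in tool [  68.22239246    0.7641258  -165.67884144] [[ 0.    -0.969 -0.248]
 [ 1.     0.    -0.001]
 [ 0.001 -0.248  0.969]]
```

The crop shows the plate, post, knob and head corners cleanly, and triangulation closes to within 2 mm. Next are close wrist views of the jack from above and of the camera head from two sides.

```bash
python3 - <<'E'
from h import *
yaw=2.876
robot.move_ptp([615,80,255],[np.pi,0,yaw-.18]); snap('wrist','w1'); print(robot.current_t())
Rc=np.array([[0,-.969,-.248],[1,0,0],[0,-.248,.969]]) # cam in tool
off=np.array([68.2,.8,-165.7])
H=np.array([785,-240,340.])
def look(d,dist,spin):
    d=np.array(d,float);d/=np.linalg.norm(d)
    x=np.cross(d,[0,0,1.]);x/=np.linalg.norm(x);y=np.cross(d,x)
    c=R.from_matrix(np.c_[x,y,d])*R.from_euler('z',spin)
    t=c*R.from_matrix(Rc).inv(); eye=H-dist*d
    return eye-t.apply(off),t.as_euler('xyz')
k=0
for name,ds in(('left',[(.45,-.8,-.3),(.6,-.7,-.3),(.6,-.7,-.5),(.7,-.6,-.6)]),('right',[(.7,.6,-.3),(.8,.5,-.4),(.8,.4,-.6),(.9,.2,-.6)])):
    done=False
    for d in ds:
        for dist in(330,300,360):
            for spin in(0,np.pi,np.pi/2,-np.pi/2):
                p,o=look(d,dist,spin)
                if done or robot.inverse_kinematics(p,o) is None: continue
                try: robot.move_ptp(p,o)
                except robot.MotionError: continue
                snap('wrist','w_'+name); print(name,d,dist,spin,p.round(),robot.current_t()); done=True
a=np.hstack([cv2.imread('pics/w_left.png'),cv2.imread('pics/w_right.png')])
cv2.imwrite('pics/lr.png',cv2.resize(a,(800,250)))
E
```

```text
2.975
left (0.45, -0.8, -0.3) 330 3.141592653589793 [ 717. -121.  411.] 4.025
right (0.7, 0.6, -0.3) 330 0 [ 668. -339.  363.] 6.1333
```

View pics/w1.png

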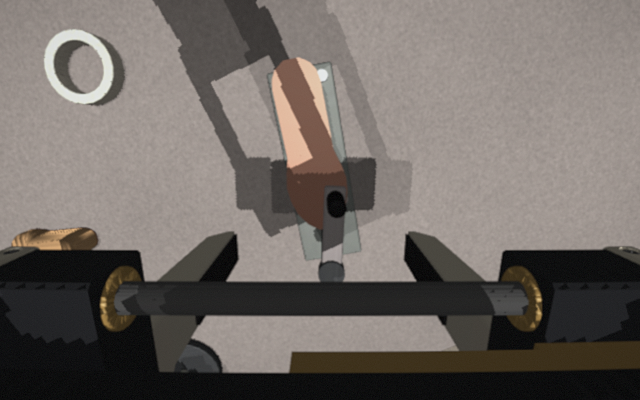

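View pics/lr.png

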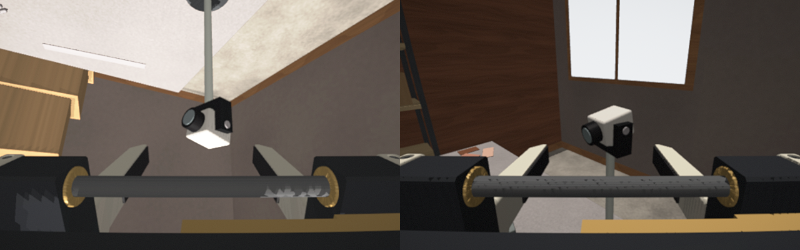

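The w1 view shows the knob top at about (336,204), the post at (331,270), the last's heel at (290,60) and the plate corners. The left and right views show the inspection head near the image centre in both. I'll crop these for precise corners.

```bash
python3 - <<'E'
from h import *
def c(n,x,y,w,h): return cv2.resize(cv2.imread(f'pics/{n}.png')[y:y+h,x:x+w],(400,300),interpolation=cv2.INTER_CUBIC)
o=np.vstack([np.hstack([c('w_left',273,150,120,90),c('w_right',273,155,120,90)]),np.hstack([c('w1',240,45,160,120),c('w1',240,165,160,120)])])
cv2.imwrite('pics/crop2.png',o)
E
```

```text
(no output)
```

View pics/crop2.png

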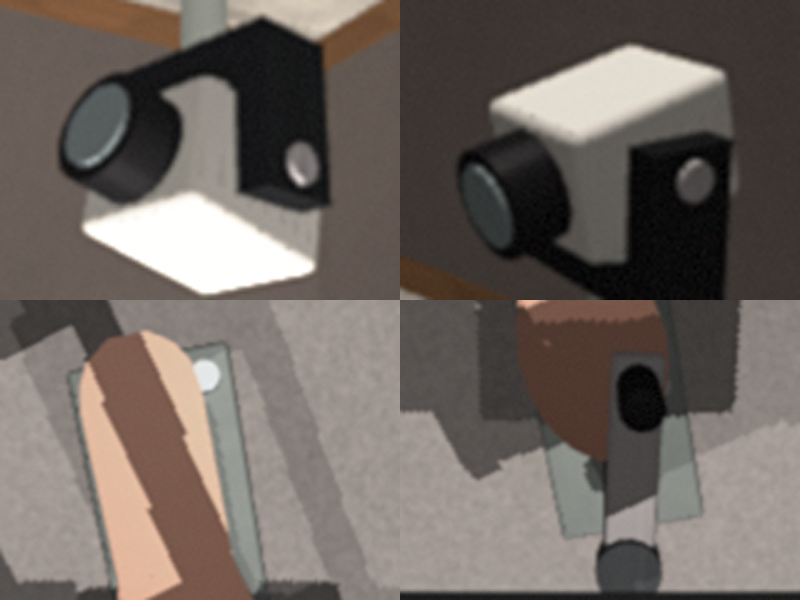

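```bash
cat > est.py <<'E'
from h import *
V={k:load(v) for k,v in dict(s='scene0',t='top0',L='w_left',R='w_right',w='w1').items()}
S=dict(L=lambda x,y:(273+x*.3,150+y*.3),R=lambda x,y:(273+(x-400)*.3,155+y*.3),
 t=lambda x,y:(345+x*.2,40+(y-300)*.2),s=lambda x,y:(155+x*.2,165+y*.2),
 wa=lambda x,y:(240+x*.4,45+(y-300)*.4),wb=lambda x,y:(240+(x-400)*.4,165+(y-300)*.4),
 tj=lambda x,y:(210+(x-400)*.3,145+(y-300)*.3),sj=lambda x,y:(300+(x-400)*.27,245+y*.27))
def mv(**o):
    A=np.zeros((3,3));b=np.zeros(3);rs=[]
    for k,p in o.items():
        e,v=ray(V[k[0]],[S[k](*p)]); P=np.eye(3)-np.outer(v[0],v[0]); 
        w=1/(np.linalg.norm(e-np.array([700,-100,200]))/cam(V[k[0]])[0])**2
        A+=w*P;b+=w*P@e;rs.append((P,e))
    x=np.linalg.solve(A,b); return x,[round(float(np.linalg.norm(P@(x-e))),1) for P,e in rs]
E
python3 - <<'E'
from est import *
C=dict(f_l=mv(L=(195,192),R=(490,103),s=(230,122),t=(182,485)),f_r=mv(L=(82,230),R=(575,143),s=(185,60),t=(292,503)),
 r_l=mv(L=(315,270),R=(630,43),s=(105,150),t=(215,348)),r_r=mv(L=(205,293),R=(725,72),s=(62,92),t=(325,372)),
 lens=mv(L=(97,123),R=(487,210)),
 knobtop=mv(wb=(640,412),tj=(528,392),sj=(613,88)),post=mv(wb=(629,568),tj=(580,318),sj=(498,162)))
for k,v in C.items(): print(k,v[0].round(1),v[1])
for a,b in(('f_l','r_l'),('f_r','r_r')):
    d=C[b][0]-C[a][0]; print(np.linalg.norm(d).round(1),'yaw',np.arctan2(d[1],d[0]).round(4),'pitch',np.arctan2(d[2],np.hypot(*d[:2])).round(4))
for a,b in(('f_l','f_r'),('r_l','r_r')):
    d=C[b][0]-C[a][0]; print(np.linalg.norm(d).round(1),d.round(1),'yaw',np.arctan2(d[0],-d[1]).round(4))
print('corners',onz(V['w'],[S['wa'](228,345),S['wa'](70,375),S['wb'](703,515),S['wb'](565,538)],12).round(1))
print('knob',onz(V['w'],[S['wb'](640,412)],177).round(1),'post137/127',onz(V['w'],[S['wb'](629,568)],137).round(1),onz(V['w'],[S['wb'](629,568)],127).round(1))
w=V['w']; heel=onz(w,[S['wa'](145,330),S['wa'](78,390),S['wa'](205,390)],120);print('heel back,sides',heel.round(1))
E
```

```text
f_l [ 779.5 -214.4  352.6] [0.8, 0.5, 1.3, 5.3]
f_r [ 766.5 -260.7  353.7] [0.8, 1.4, 1.3, 1.3]
r_l [ 832.4 -229.1  366. ] [0.7, 0.3, 2.2, 3.5]
r_r [ 820.2 -274.6  365.8] [0.6, 0.8, 2.2, 2.2]
lens [ 758.1 -233.7  328.8] [0.4, 0.9]
knobtop [620.3  88.3 176. ] [0.8, 3.8, 0.8]
post [686.   55.1 139. ] [0.6, 1.3, 1.7]
56.6 yaw -0.2714 pitch 0.2396
56.8 yaw -0.2538 pitch 0.2143
48.1 [-13.  -46.3   1.1] yaw -0.2729
47.1 [-12.2 -45.5  -0.2] yaw -0.2613
corners [[498.2 147.8  12. ]
 [477.4  73.4  12. ]
 [734.3  82.6  12. ]
 [713.7   8.   12. ]]
knob [[620.7  88.9 177. ]] post137/127 [[687.   55.3 137. ]] [[691.7  53.5 127. ]]
heel back,sides [[495.9 113.1 120. ]
 [503.4  82.7 120. ]
 [523.  123.5 120. ]]
```

```bash
python3 - <<'E'
from h import *
p=np.array(robot.current_tcp_pos()); 
robot.move_linear(p+[-130,-112,30],speed=250)
robot.move_ptp([450,0,380],[np.pi,0,2.681])
H=np.array([687.9,55.3]); 
P=lambda th,z,r=75.2: [*(H+r*np.array([np.cos(th),np.sin(th)])),z]
th=2.681
robot.move_ptp(P(th,215),[np.pi,0,th])
print('stop',robot.move_linear(P(th,145),speed=80,f_stop=8),robot.current_contact_force())
robot.move_gripper(0.0); print('w',robot.current_gripper_width()*93,robot.current_contact_force())
for a in np.linspace(th,2.872-1.57,13)[1:]:
    robot.move_linear(P(a,145),[np.pi,0,a],speed=70)
    f=np.array(robot.current_contact_force()); 
    if np.linalg.norm(f)>15: print('f',a,f.round(1))
print('w',robot.current_gripper_width()*93,f.round(1))
robot.move_gripper(0.6); robot.move_linear(P(a,230),speed=120)
robot.move_ptp([530,98.7,270],[np.pi,0,2.872]); d=snap('wrist','w2'); snap('top','t2'); print(robot.current_t())
E
```

```text
stop False [-0.66109649  0.36623336 -0.80144517]
w 15.500226485092428 [ 0.1396068   0.39791633 -0.32253763]
w 15.226341534209858 [-1.  -4.8  0.6]
18.4
```

View pics/w2.png

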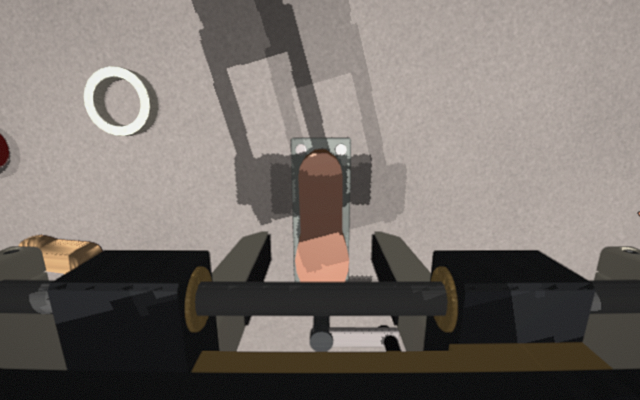

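The arm is aside, with the knob at (390,342) well off the last. The last sits centred and aligned with the jaws. Next I grip and lift it.

```bash
python3 - <<'E'
from h import *
robot.move_gripper(1.0)
o=[np.pi,0,2.872]
robot.move_linear([557.7,91.2,160],o,speed=150)
print('stop',robot.move_linear([557.7,91.2,78],speed=100,f_stop=8))
robot.move_gripper(0.0); print('w',robot.current_gripper_width()*93,np.round(robot.current_contact_force(),1))
robot.move_linear([557.7,91.2,128],speed=60); print(np.round(robot.current_contact_force(),1))
robot.move_linear([557.7,91.2,210],speed=120); print(np.round(robot.current_contact_force(),1),np.round(robot.current_ft_torque(),2))
print('w',robot.current_gripper_width()*93)
f=.0
yaw,pt=-.265,.233
Rl=R.from_euler('xyz',[0,-pt,yaw]); lens=np.array([758.1,-233.7,328.8])
focus=lens-100*Rl.apply([1,0,0])
Rt=Rl*R.from_euler('xyz',[np.pi,0,np.pi]) # tool in last frame: tool x=-last x, z=-last z
org=focus-Rl.apply([105,0,48]); tcp=org+Rl.apply([9.8,0,18])
print('focus',focus.round(1),'tcp',tcp.round(1),Rt.as_euler('xyz').round(3))
pre=tcp-Rl.apply([70,0,0])
robot.move_ptp(pre,Rt.as_euler('xyz')); print(robot.current_t())
snap('wrist','w3');snap('scene','s3');snap('top','t3')
def c(n,x,y,w,h): return cv2.resize(cv2.imread(f'pics/{n}.png')[y:y+h,x:x+w],(400,300),interpolation=cv2.INTER_CUBIC)
i=proj(load('s3'),focus)[0].astype(int);j=proj(load('t3'),focus)[0].astype(int);print(i,j)
cv2.imwrite('pics/crop3.png',np.vstack([np.hstack([c('s3',i[0]-80,i[1]-60,160,120),c('t3',j[0]-80,j[1]-60,160,120)]),np.hstack([c('w3',0,0,640,400),c('w3',240,165,160,120)])]))
E
```

```text
stop False
w 44.472985832465625 [ 0.  -0.9 -0.2]
[ 0.9  0.5 -3.4]
[-0.8  0.3 -3.9] [ 0.01 -0.12 -0.04]
w 43.93866415077102
focus [ 664.2 -208.2  305.7] tcp [ 581.5 -185.8  254.5] [3.142 0.233 2.877]
24.725
[244 178] [375 135]
```

View pics/crop3.png

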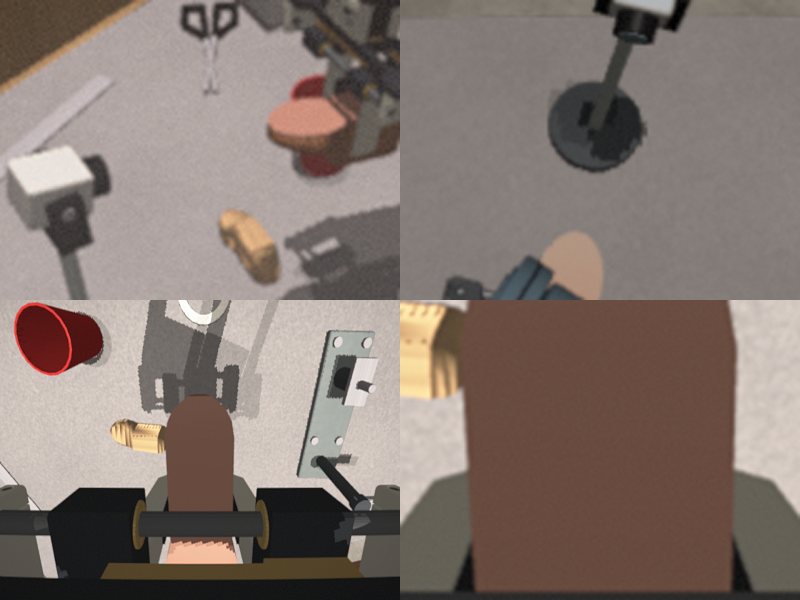

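The last is held sole-up, and the jack, small last, tape and tumbler look undisturbed. I'll make the final approach, then measure the toe.

```bash
cat > fin.py <<'E'
from h import *
yaw,pt=-.265,.233
Rl=R.from_euler('xyz',[0,-pt,yaw]); lens=np.array([758.1,-233.7,328.8])
focus=lens-100*Rl.apply([1,0,0]); org=focus-Rl.apply([105,0,48]); tcp=org+Rl.apply([9.8,0,18])
Rt=Rl*R.from_euler('xyz',[np.pi,0,np.pi])
E
python3 - <<'E'
from fin import *
robot.move_linear(tcp,Rt.as_euler('xyz'),speed=50); robot.sleep(.3)
print(np.array(robot.current_tcp_pos())-tcp,np.array(robot.current_eef_rot())-Rt.as_euler('xyz'),robot.current_t())
for n in('wrist','scene','top'): snap(n,n[0]+'4')
L=lambda p:org+Rl.apply(p)
for n in'wst':
    print(n,'heel',proj(load(n+'4'),L([-55,0,60])).round(1),'toe sole',proj(load(n+'4'),L([105,0,60])).round(1),'toe',proj(load(n+'4'),L([105,0,48])).round(1))
def c(n,x,y,w,h): return cv2.resize(cv2.imread(f'pics/{n}.png')[y:y+h,x:x+w],(400,300),interpolation=cv2.INTER_CUBIC)
def mark(n):
    d=cv2.imread(f'pics/{n}.png')
i=[int(v) for v in proj(load('s4'),focus)[0]];j=[int(v) for v in proj(load('t4'),focus)[0]];print(i,j)
cv2.imwrite('pics/crop4.png',np.vstack([np.hstack([c('s4',i[0]-60,i[1]-45,120,90),c('t4',j[0]-40,j[1]-30,80,60)]),np.hstack([c('w4',240,100,160,120),c('s4',i[0]-20,i[1]-30,80,60)])]))
# sole colour extents
for n in'st':
    h=cv2.cvtColor(cv2.imread(f'pics/{n}4.png'),cv2.COLOR_BGR2HSV); print(n,h[int(proj(load(n+'4'),L([90,0,60]))[0][1]),int(proj(load(n+'4'),L([90,0,60]))[0][0])])
E
```

```text
[-0.06224161  0.02552177  0.06207206] [-6.28317816e+00  7.59816816e-05  5.71935120e-06] 26.725
w heel [[322.6 129.3]] toe sole [[322.1 452.3]] toe [[322.  430.5]]
s heel [[303.  160.7]] toe sole [[245.3 174.5]] toe [[244.8 178.7]]
t heel [[356.8 209. ]] toe sole [[376.3 135. ]] toe [[375.8 135.6]]
[244, 178] [375, 135]
s [  8 100 203]
t [101  59  95]
```

View pics/crop4.png

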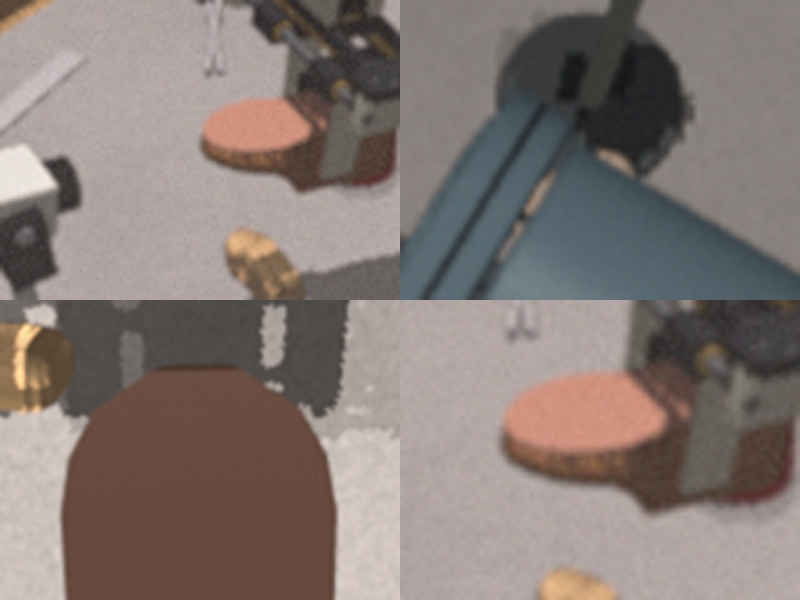

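```bash
python3 - <<'E'
from h import *
print(robot.current_gripper_width()*93,np.abs(robot.current_joint_vel()).max(),np.round(robot.current_contact_force(),1),robot.current_t())
robot.hand_in()
E
```

```text
44.09100623170646 0.00204072633305028 [-0.4  0.4 -3.1] 26.875
the job is handed in; nothing more can be done
```

The job is done and handed in at 26.9 s of the 51 s allowed.

- **Hold-down arm:** I pinched the knob and swung the arm from about 0.19 rad to a commanded 1.57 rad. A picture afterwards showed it well clear of the last.
- **Lift and hold:** I gripped the last on its block, lifted it straight up off the pin and held it in front of the lens, sole on top. The line of sight measured 0.233 rad down, with a heading of -0.265 rad.

Final checks:
- **Toe position:** The toe's sole edge showed within about 1 px of where it should be in both the scene and top views, which is about 2 mm. The heel and sides agreed within about 1 mm in the wrist view.
- **Grip:** The jaws read 44 mm, matching the block. The tool force was about 3 N, the weight of the last, and the arm was still.
- **Surroundings:** The last hung clear of everything. The small last and tumbler looked undisturbed at the end; the tape was last seen in place one picture before the final approach.
- **Disagreements:** The two edges of the camera head gave slightly different tilts, 0.214 and 0.240 rad. The lens height gave 0.235 rad, and I used 0.233. The tilt may therefore be off by about 0.01 to 0.02 rad, and the lens position by 1 to 2 mm.

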